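# Level the printer stand under load

## Task

Level the white printer stand: lay the red spirit level lengthwise on the blue strip of its board, then turn the orange foot knob (clockwise raises that end) until the bubble sits between the vial's two black rings while the level is pressed down; unpressed, the board springs up at the foot end and the reading is false. Finish holding: knob let go, fingertips still pressing down on the level with about 10 N, bubble centred and at rest, and the mouse, label roll and mug left where they are.

Things in the scene. Friction and masses are not known exactly. Their poses are not given: they have to be found in the camera images.
- level_center (a point): centre (half-way up) of the loose red pocket spirit level, 150 mm long (its y axis), 24 wide (x), 40 tall (z), about 0.2 kg, upright on the desk at first. Its sides are flat up to 26 mm above the underside. On its top lies the vial (middle 66 mm) and, centred 56 mm from the middle, a flat thumb pad 26 mm long at each end: yellow at +y, black at -y
- bubble (a joint): offset (m) of the dark-blue bubble (14 mm long) from the middle of the yellow-green vial, positive to the level's +y end (yellow pad). It floats to the higher end, 1 mm per milliradian of slope, stops at 22 mm, and settles in about 2 s. Between the two black rings means within 3 mm of 0. The vial is 16 mm across, lying flush in the level's top
- board_mark (a point): centre of the blue strip (170 x 50 mm, long along y) on top of the white board (200 x 340 x 12 mm, top about 62 mm above the desk). z is up; +y points to the hinged end (hinge line 130 mm, board edge 140 mm that way), -y to the foot end (knob axis 165 mm, edge 200 mm that way)
- board: the stand's board; origin on the hinge, 10 mm below its top, axes as board_mark. The foot end starts too low by a hidden amount. Unpressed, a light spring lifts the foot end by 5 milliradians, so the bubble then stands 5 mm nearer the foot than under load. 4 N on the level's middle or foot-side pad seats it (8 N on the other pad); beyond that it yields only 0.1 mm of bubble per N
- foot_grip (a point): middle of the orange bar grip on the levelling foot: bar 46 mm long (its x axis), 14 mm wide (y), 30 mm tall, upright, 48 mm above the board's top, on a 12 mm stem, free space below the bar
- foot (a joint): turn of the foot knob (rad), 0 at the start, grows clockwise seen from above, range -0.6 to 3.2, stays where it is left; +1 rad raises the foot end by 1.8 mm and moves the bubble 6.1 mm towards the foot end. About 0.9 to 2.4 rad is needed; friction 0.16 N m
- mouse: bystander: black computer mouse about 100 x 58 x 32 mm; origin under it
- label_roll: bystander: white roll of labels standing on its end, 64 mm across, 40 mm tall; origin at the centre of its underside
- mug: bystander: blue mug, 76 mm across, 85 mm tall; origin at the centre of its underside

How it is judged:
On the way, in this order (a step that is already met when the one before it is completed fails the run):
1. the level lies lengthwise and flat on the board's blue strip (horizontal distance between level_center and board_mark below 0.03 m and z of level_center in the frame of board_mark between 0.015 and 0.024 m and angle between the y axis of level_center and the y axis of board_mark, either way round below 0.14 rad and angle between the z axis of level_center and the z axis of board_mark, either way round below 0.03 rad), for 0.2 s.
2. the foot knob has been turned clockwise (value of joint foot above 0.5 rad), for 0.2 s.
At the end, for the whole second after the job is handed in: Fingers press the level with 4 to 30 N; it lies flat on the board within 30 mm of the strip's centre and 8 degrees of its length; bubble within 3 mm of the middle and at rest, board level within 4.5 mrad, nothing touching the knob (all of step 1 and value of joint bubble between -0.003 and 0.003 m and velocity of joint bubble between -0.003 and 0.003 m/s and angle between board's own z axis and vertical below 0.0045 rad and contact force between the fingers and level between 4 and 30 N and contact force between level and board above 4 N and contact force between each of the arm, the fingers and foot below 0.2 N); the arm keeps its last pose, push and grip.
It fails at once if the mouse is pushed more than 30 mm from its place (distance of mouse from where it was at the start of the episode above 0.03 m).
It fails at once if the label roll is pushed more than 30 mm from its place (distance of label_roll from where it was at the start of the episode above 0.03 m).
It fails at once if the mug is pushed more than 30 mm from its place (distance of mug from where it was at the start of the episode above 0.03 m).
It also fails if it takes over 72 s, if anything falls off the work surface, if the arm or the gripper's body presses on something with over 40 N, if the wrist force passes 120 N, or if a joint passes its speed limit or range.

## Robot

A 6-joint arm with a two-finger parallel gripper is mounted at the origin on the work surface. World frame = base frame: x ahead of the robot, y to its left, z up, the work surface at z = 0. Lengths are in m, angles in rad, forces in N, time in s.
With the tool pointing down it reaches from about 0.225 to 0.875 m from the base axis. Payload 3.4 kg.
Tool frame: the origin (TCP) lies on the front face of the gripper's body, between the roots of the fingers; the fingertips stand 73 mm ahead of it and the grasp point (between the pads) lies 54 mm ahead of it; z points along the fingers, y is the line along which they close (so a half turn about z gives the same grasp; the last joint's range is limited). The gripper opens to 85 mm and grips with 20 to 120 N. Pads are 22 mm wide; open, the fingers measure 114 mm over their backs; the gripper's body (76 mm by 85 mm) begins 54 mm behind the grasp point. The pads swing forward as they close: fully open they stand 13 mm farther back than shut.
Start: joints at [-1.462, 0.276, 1.505, -0, 1.361, -0.121], TCP at [0.131, -0.56, 0.304] pointing down, gripper open.
Joint ranges: [-2.89, 2.89], [-0.75, 2.08], [0.22, 2.7], [-1.18, 4.32], [0.11, 2.71], [-2.7, 2.7]. Speed limits (rad/s): [2.57, 2.57, 3.14, 3.14, 3.14, 3.14].

## Interface

Orientations are given as a unit quaternion [w, x, y, z].
In Python, from cell import observe, read_camera, finish_job gives the robot as it stands.
- The arm moves only by the shell command python3 -m handwheel 'ROWS' [FORCE]. ROWS is JSON, a list of rows, each a list of 5 numbers: the shift along the tool's x, y, z normalised to -1 to 1, where 1 is 0.02 m, then the turn about the tool's z normalised to -1 to 1, where 1 is pi rad, then the closure in counts, from 0 (fully open) to 255 (shut). In form: [[x, y, z, spin, claw], ...]. A call has 1 to 8 rows; each row shifts and turns the commanded pose from where the row before left it, along the tool's axes as they then stand; what a row does not reach is not made up. A row lasts 1/8 s, in which the tool goes at most 62.5 mm and 10.7 degrees, less where a joint would pass 70% of its speed; a pose out of reach is approached as far as the arm can. A call with a number of a shift or a turn outside -1 to 1 is refused whole. A call with a gripper value outside its range is refused whole. The fingers move at their own pace and stop on an object; FORCE is the grip in N (left out, the last holds). Time passes only in rows, so rows that do not move let the fingers close. It gives the time, the measured TCP pose, the force, the opening and the grip force at its end, in the units of the state.
- observe(): the state, without advancing time (a new reading comes with each control period).
- read_camera(name): name is "scene" or "top"; returns a dict with "pixels" (400x640x3 uint8, blue, green, red), "z_map" (400x640 float32, m along the optical axis (not along the pixel's ray), 0 where there is no reading), "fx", "fy", "cx", "cy" (pixels), "extrinsics" (4x4, takes a point from world to camera coordinates). Camera axes: x right, y down, z forward; pixel columns grow to the right and rows downward; lengths in m; the calibration is good to about 2 mm. A picture is of the moment at which its call begins.
- finish_job(): hands the job in; it is judged then, once.
The state is a dict: "time": time; "qpos": joint angles; "joint_velocities": joint speeds; "effort": joint torques, N m; "tool_pos": TCP position; "ee_rot": TCP orientation; "wrist_force": force on the tool from outside, world axes, zero at the start; "moment": the same for the moment, N m; "width": finger opening in m; "grip_force": force on a finger pad.
Only numpy, scipy, OpenCV 4.12 (cv2) and the standard library are available. Lean on these libraries where they do the work, as an engineer would, in place of code of your own. Each camera call takes 0.05 s, during which the arm holds its last target. There are 200 camera calls.

## Working session

There is one attempt and no reset: what is moved stays moved. The work goes in short steps, Python scripts to look and compute and a shell command to move; the robot and the scene stay as the last step left them, time stands still between calls to the robot, and variables do not carry over. Pictures are saved under pics/ and viewed, at most 10 in all, crops included, and the job is handed in when it is done.

```bash
mkdir -p pics; ls
cat > h.py <<'E'
import numpy as np, cv2
from cell import observe, read_camera, finish_job
def cam(n,save=None):
    c=read_camera(n)
    if save: cv2.imwrite('pics/'+save,c['pixels'])
    return c
def pts(c,u,v,z=None):
    u=np.asarray(u,float);v=np.asarray(v,float)
    T=np.linalg.inv(np.array(c['extrinsics']))
    d=np.stack([(u-c['cx'])/c['fx'],(v-c['cy'])/c['fy'],np.ones_like(u)],-1)
    if z is None:
        dd=c['z_map'][v.astype(int),u.astype(int)]; p=d*dd[...,None]
        return p@T[:3,:3].T+T[:3,3]
    w=d@T[:3,:3].T; s=(z-T[2,3])/w[...,2]
    return T[:3,3]+w*s[...,None]
E
python3 - <<'E'
from h import *
a=cam('top','top0.png');b=cam('scene','scene0.png')
for c in(a,b):print(c['fx'],c['cx'],c['cy'],np.linalg.inv(np.array(c['extrinsics'])).round(3))
print(observe())
E
```

```text
pics
364.17801167895294 315.02532586669713 194.4728786158766 [[-0.019 -0.996  0.091  0.457]
 [-0.999  0.017 -0.028  0.036]
 [ 0.027 -0.091 -0.995  0.985]
 [ 0.     0.     0.     1.   ]]
413.1956180952531 316.0499274654087 199.79212814066398 [[-0.409  0.586 -0.699  1.323]
 [ 0.912  0.247 -0.327  0.392]
 [-0.019 -0.772 -0.636  0.808]
 [ 0.     0.     0.     1.   ]]
{'time': 0.1, 'qpos': array([-1.46199779e+00,  2.76510154e-01,  1.50599064e+00, -1.57943224e-05,
        1.36073311e+00, -1.20989754e-01]), 'joint_velocities': array([-0.00068216, -0.00057285, -0.0016405 , -0.00024181, -0.00139706,
        0.00030225]), 'effort': array([ 1.20177174e-03, -4.17699730e+01, -2.46406174e+01, -1.75725481e-04,
        5.78701045e-03,  4.63313707e-07]), 'tool_pos': array([ 0.13092541, -0.55952792,  0.30314478]), 'ee_rot': array([-8.20657434e-04,  9.93406401e-01,  1.14643134e-01, -2.71988342e-06]), 'wrist_force': array([-0.03194631,  0.50555956,  0.10262647]), 'moment': array([ 0.00057902, -0.01986278, -0.02568908]), 'grip_force': 0.0, 'width': 0.08533924108252205}
```

View pics/top0.png

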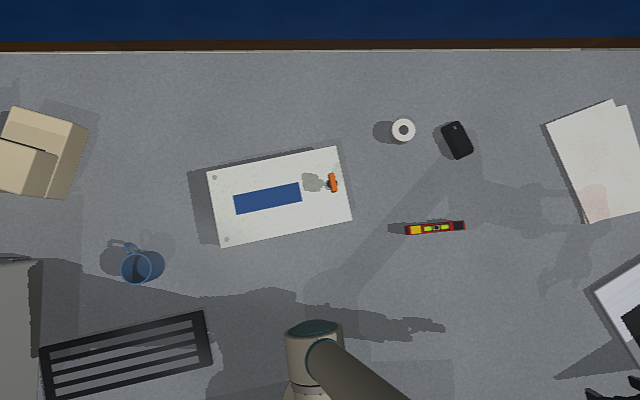

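View pics/scene0.png

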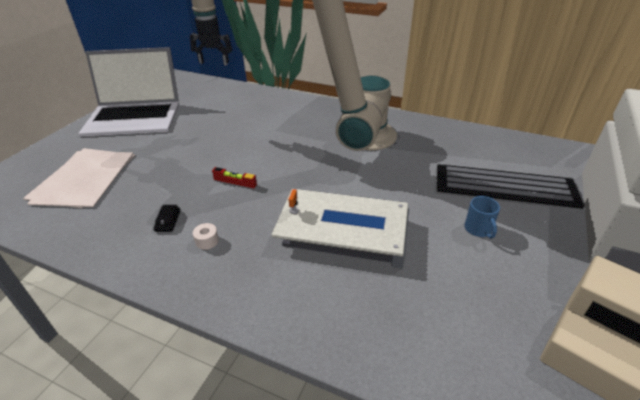

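```bash
cat >> h.py <<'E'
def mask(c,name):
    h=cv2.cvtColor(c['pixels'],cv2.COLOR_BGR2HSV);H,S,V=[h[...,i].astype(int) for i in range(3)]
    return {'red':((H<6)|(H>174))&(S>130)&(V>60),'yellow':(H>18)&(H<29)&(S>140)&(V>120),
     'green':(H>=29)&(H<45)&(S>120)&(V>100),'orange':(H>5)&(H<16)&(S>150)&(V>120),
     'blue':(H>100)&(H<120)&(S>120)&(V>50)}[name]
def fit(P):
    "min-area rectangle of xy points: centre, sizes, heading of long side"
    (cx,cy),(w,h),a=cv2.minAreaRect((P[:,:2]*1000).astype(np.float32))
    if w<h:a+=90;w,h=h,w
    return np.round([cx,cy,w,h,(a+90)%180-90],1)
def comp(m,box):
    u0,u1,v0,v1=box;k=np.zeros(m.shape,bool);k[v0:v1,u0:u1]=m[v0:v1,u0:u1]
    v,u=np.nonzero(k);return u,v
E
python3 - <<'E'
from h import *
B={'top':{'strip':('blue',(225,310,175,220),.062),'knob':('orange',(320,345,165,200),.125),'level':('red',(395,475,215,240),.04),'pad':('yellow',(395,475,215,240),.04),'vial':('green',(395,475,215,240),.04)},
'scene':{'strip':('blue',(310,400,200,240),.062),'knob':('orange',(280,305,180,220),.125),'level':('red',(205,265,160,195),.04),'pad':('yellow',(205,265,160,195),.04),'vial':('green',(205,265,160,195),.04)}}
for n in B:
    c=cam(n)
    for k,(col,box,z) in B[n].items():
        u,v=comp(mask(c,col),box)
        if len(u)<3: print(n,k,len(u));continue
        P=pts(c,u,v,z);D=pts(c,u,v)
        print(n,k,len(u),'plane',P.mean(0).round(4),fit(P),'depth med',np.median(D,0).round(4),'zmax',D[:,2].max().round(3),fit(D))
    if n=='top':
        for z,box in((.062,(190,360,140,255)),):
            D=pts(c,*np.meshgrid(np.arange(190,360),np.arange(140,255)))
            k=(D[...,2]>.05)&(D[...,2]<.075);print('board',fit(D[k]),D[k].mean(0))
E
```

```text
top strip 1257 plane [0.5348 0.1314 0.062 ] [535.  131.1 166.4  48.5 -79. ] depth med [0.5346 0.1313 0.0627] zmax 0.985 [501.1 124.6 166.  118.3 -79.5]
top knob 96 plane [ 0.5662 -0.0315  0.125 ] [566.5 -32.   43.2  13.1   9.9] depth med [ 0.5656 -0.032   0.1226] zmax 0.126 [567.2 -32.2  43.7  13.2  11.2]
top level 200 plane [ 0.4534 -0.3081  0.04  ] [ 452.8 -303.3  153.    23.3  -85.7] depth med [ 0.4545 -0.3152  0.0388] zmax 0.045 [ 452.7 -305.3  147.1   23.3  -85.5]
top pad 77 plane [ 0.4483 -0.2511  0.04  ] [ 447.8 -255.1   36.6   18.1   88.9] depth med [ 0.449  -0.2498  0.0423] zmax 0.046 [ 447.8 -254.7   38.    18.1   88.9]
top vial 88 plane [ 0.4526 -0.3042  0.04  ] [ 452.8 -305.1   64.5   11.3  -85.5] depth med [ 0.4529 -0.3053  0.0378] zmax 0.046 [ 452.7 -305.6   67.5   11.3  -85.4]
board [540.5 101.8 343.1 200.7 -78.8] [0.53863064 0.10362521 0.06200078]
scene strip 606 plane [0.5373 0.1338 0.062 ] [537.2 132.8 161.9  39.8 -78.3] depth med [0.5358 0.1339 0.0606] zmax 0.808 [926.8 219.9 848.9 162.6  12.7]
scene knob 65 plane [ 0.5863 -0.0213  0.125 ] [588.8 -21.4  66.5  12.8  16.6] depth med [ 0.5797 -0.027   0.1189] zmax 0.122 [570.2 -28.   40.5  11.8  12.3]
scene level 317 plane [ 0.4866 -0.2815  0.04  ] [ 478.9 -286.6  168.7   57.9  -88.9] depth med [ 0.4633 -0.3009  0.0171] zmax 0.808 [ 854.5   54.  1149.2  122.8   41.9]
scene pad 26 plane [ 0.4517 -0.2494  0.04  ] [ 452.8 -253.2   37.4   16.1  -67.3] depth med [ 0.4492 -0.2478  0.0392] zmax 0.808 [ 878.3   74.  1093.2   38.1   37.6]
scene vial 60 plane [ 0.4661 -0.3008  0.04  ] [ 466.1 -300.6   62.    19.   -87.4] depth med [ 0.457  -0.3094  0.0325] zmax 0.038 [ 457.4 -307.6   61.3   12.1   88.6]
```

```bash
cat >> h.py <<'E'
def togo(x,y,z,head):
    "what is left to a TCP target, in row units: tool x,y,z (1=20mm) and spin (1=pi)"
    from scipy.spatial.transform import Rotation as R
    s=observe();w,a,b,c=s['ee_rot'];M=R.from_quat([a,b,c,w]).as_matrix()
    h=np.degrees(np.arctan2(M[1,0],M[0,0]));d=(np.array([x,y,z])-s['tool_pos'])
    sp=-((head-h+180)%360-180)/180
    print('t',round(s['time'],2),'tcp',s['tool_pos'].round(4),'head',h.round(2),'q6',s['qpos'][5].round(2),'F',s['wrist_force'].round(1),'w',round(s['width'],4),'grip',round(s['grip_force'],1),
      '\n togo units',(M.T@d/.02).round(3),'spin',sp.round(4),'tilt',M[:,2].round(4))
E
python3 -m handwheel '[[0,0,0.5,-0.0565,0],[0,0,0.5,-0.0565,0],[0,0,0.5,-0.0565,0],[0,0,0.5,-0.0565,0],[0,0,0.5,-0.0565,0],[0,0,0.5,-0.0565,0],[0,0,0.5,-0.0565,0],[0,0,0.5,-0.0565,0]]'
python3 -c "
from h import *
togo(.4527,-.3045,.15,94.5)"
```

```text
time: 1.2
tool_pos: [0.1309, -0.5598, 0.2234]
ee_rot: [-0.0, 0.677, 0.736, 0.0]
wrist_force: [0.0, 0.7, -0.1]
width: 0.0855
grip_force: 0.0
t 1.2 tcp [ 0.1309 -0.5598  0.2234] head 94.86 q6 -1.55 F [ 0.   0.7 -0.1] w 0.0855 grip 0.0 
 togo units [11.355 17.112  3.673] spin 0.002 tilt [-0.e+00  4.e-04 -1.e+00]
```

```bash
python3 -m handwheel '[[0.63,0.95,0,0.002,0],[0.63,0.95,0,0,0],[0.63,0.95,0.2,0,0],[0.63,0.95,0.2,0,0],[0.63,0.95,0.2,0,0],[0.63,0.95,0.2,0,0],[0.63,0.95,0.2,0,0],[0.63,0.95,0.2,0,0]]' >/dev/null
python3 -m handwheel '[[0.63,0.95,0.2,0,0],[0.63,0.95,0.2,0,0],[0.63,0.95,0.2,0,0],[0.63,0.95,0.2,0,0],[0.63,0.95,0.2,0,0],[0.63,0.95,0.2,0,0],[0.63,0.95,0.2,0,0],[0.63,0.95,0.2,0,0]]'>/dev/null
python3 -m handwheel '[[0.63,0.95,0.4,0,0],[0.63,0.95,0.4,0,0],[0,0,0,0,0]]'>/dev/null
python3 -c "
from h import *
togo(.4527,-.3045,.077,94.5)"
```

```text
t 3.58 tcp [ 0.4563 -0.3069  0.1513] head 94.34 q6 -0.79 F [ 0.4 -0.6 -0.5] w 0.0854 grip 0.0 
 togo units [ 0.128 -0.17   3.717] spin -0.0009 tilt [-7.e-04  8.e-04 -1.e+00]
```

```bash
python3 -m handwheel '[[0.13,-0.17,0.3,0,0],[0,0,0.7,0,0],[0,0,0.7,0,0],[0,0,0.7,0,0],[0,0,0.7,0,0],[0,0,0.6,0,0],[0,0,0,0,0]]' 40 >/dev/null
python3 -c "
from h import *
togo(.4527,-.3045,.077,94.5)"
python3 -m handwheel '[[0,0,0,0,120],[0,0,0,0,200],[0,0,0,0,255],[0,0,0,0,255],[0,0,0,0,255],[0,0,0,0,255],[0,0,0,0,255],[0,0,0,0,255]]' 40
```

```text
t 4.45 tcp [ 0.4514 -0.306   0.0767] head 94.16 q6 -0.8 F [ 0.3 -0.1 -0.4] w 0.0853 grip 0.0 
 togo units [ 0.072  0.07  -0.016] spin -0.0019 tilt [-0.0018  0.0015 -1.    ]
time: 5.45
tool_pos: [0.4522, -0.3066, 0.0785]
ee_rot: [0.001, 0.681, 0.732, -0.0]
wrist_force: [-0.6, -0.1, 5.4]
width: 0.0228
grip_force: 41.0
```

```bash
python3 -m handwheel '[[0,0,-0.4,0,255],[0,0,-1,0,255],[0,0,-1,0,255],[0,0,-1,0,255],[0,0,-1,0,255],[0,0,-1,0,255],[0,0,-1,0,255],[0,0,-1,0,255]]'
python3 -c "
from h import *
togo(.535,.131,.22,101)
c=cam('top')
for n in('red','yellow','green'):
  u,v=comp(mask(c,n),(380,500,190,260));P=pts(c,u,v,.187);print(n,len(u),P.mean(0).round(3),fit(P),np.median(pts(c,u,v),0).round(3))"
```

```text
time: 6.45
tool_pos: [0.4514, -0.3059, 0.2261]
ee_rot: [-0.001, 0.681, 0.732, -0.0]
wrist_force: [0.3, 0.3, -2.0]
width: 0.0236
grip_force: 40.1
t 6.45 tcp [ 0.4514 -0.3059  0.2261] head 94.16 q6 -0.8 F [ 0.3  0.3 -2. ] w 0.0236 grip 40.1 
 togo units [21.485  5.755  0.322] spin -0.038 tilt [-0.0012  0.0011 -1.    ]
red 149 [ 0.451 -0.264  0.187] [ 450.4 -267.    93.    23.   -85.7] [ 0.45  -0.267  0.177]
yellow 103 [ 0.449 -0.251  0.187] [ 450.3 -267.7   60.9   18.6  -84.9] [ 0.449 -0.249  0.19 ]
green 69 [ 0.452 -0.29   0.187] [ 452.  -292.3   40.4   11.    88.9] [ 0.451 -0.289  0.185]
```

```bash
python3 -m handwheel '[[0,0,0,-0.038,255],[0.5,0.2,0,0,255],[0.9,0.36,0,0,255],[0.9,0.36,0,0,255],[0.9,0.36,0,0,255],[0.9,0.36,0,0,255],[0.9,0.36,0,0,255],[0.9,0.36,0,0,255]]' >/dev/null
python3 -m handwheel '[[0.9,0.36,0,0,255],[0.9,0.36,0,0,255],[0.9,0.36,0,0,255],[0.9,0.36,0,0,255],[0.9,0.36,0,0,255],[0.9,0.36,0,0,255],[0.9,0.36,0,0,255],[0.9,0.36,0,0,255]]' >/dev/null
python3 -m handwheel '[[0.9,0.36,0,0,255],[0.9,0.36,0,0,255],[0.9,0.36,0,0,255],[0.9,0.36,0,0,255],[0.9,0.36,0,0,255],[0.9,0.36,0,0,255],[0.9,0.36,0,0,255],[0.8,0.3,0,0,255]]' >/dev/null
python3 -m handwheel '[[0,0,0,0,255],[0,0,0,0,255]]' >/dev/null
python3 -c "
from h import *
togo(.535,.131,.1405,101)
c=cam('top','over.png')"
```

```text
t 9.75 tcp [0.5329 0.1207 0.2258] head 101.02 q6 -0.1 F [ 0.4 -0.3 -2.6] w 0.0229 grip 40.1 
 togo units [0.49  0.205 4.263] spin 0.0001 tilt [-4.e-04 -8.e-04 -1.e+00]
```

View pics/over.png

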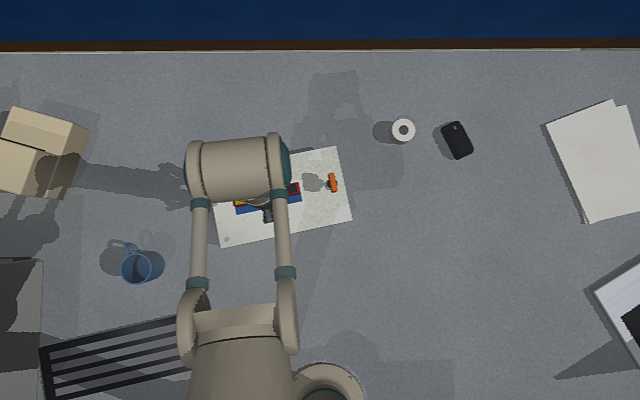

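```bash
python3 -m handwheel '[[0.49,0.205,0.4,0,255],[0,0,0.8,0,255],[0,0,0.8,0,255],[0,0,0.8,0,255],[0,0,0.6,0,255],[0,0,0.4,0,255],[0,0,0.2,0,255],[0,0,0.1,0,255]]'
python3 -c "
from h import *
togo(.535,.131,.1405,101)"
```

```text
time: 10.8
tool_pos: [0.5354, 0.1313, 0.1439]
ee_rot: [0.0, 0.636, 0.772, 0.0]
wrist_force: [0.6, 0.5, -2.4]
width: 0.0231
grip_force: 40.1
t 10.8 tcp [0.5354 0.1313 0.1439] head 101.0 q6 -0.08 F [ 0.6  0.5 -2.4] w 0.0231 grip 40.1 
 togo units [-0.013 -0.023  0.17 ] spin 0.0 tilt [ 5.e-04 -0.e+00 -1.e+00]
```

```bash
python3 -m handwheel '[[0,0,0.06,0,255],[0,0,0.06,0,255],[0,0,0.05,0,255],[0,0,0,0,255]]'
```

```text
time: 11.3
tool_pos: [0.5352, 0.1313, 0.1405]
ee_rot: [0.0, 0.636, 0.772, -0.0]
wrist_force: [-0.4, -0.2, -2.6]
width: 0.0231
grip_force: 40.1
```

```bash
python3 -m handwheel '[[0,0,0.05,0,255],[0,0,0.05,0,255],[0,0,0,0,255]]'; python3 -m handwheel '[[0,0,0.04,0,255],[0,0,0,0,255]]'
```

```text
time: 11.68
tool_pos: [0.5354, 0.1312, 0.1392]
ee_rot: [0.0, 0.636, 0.772, 0.0]
wrist_force: [-0.3, -1.7, 5.1]
width: 0.0231
grip_force: 41.1
time: 11.92
tool_pos: [0.5354, 0.1311, 0.1386]
ee_rot: [0.0, 0.636, 0.772, 0.0]
wrist_force: [-1.9, -1.9, 6.0]
width: 0.0231
grip_force: 41.3
```

```bash
python3 -m handwheel '[[0,0,0,0,150],[0,0,0,0,0],[0,0,0,0,0],[0,0,-0.1,0,0],[0,0,-0.5,0,0],[0,0,-0.9,0,0],[0,0,-1,0,0],[0,0,-1,0,0]]'
python3 -m handwheel '[[0,0,-0.5,-0.055,0],[0,0,-0.5,-0.055,0],[0,0,-0.3,-0.055,0],[0,0,0,-0.055,0],[0,0,0,-0.055,0],[0,0,0,-0.055,0],[0,0,0,-0.055,0],[0,0,0,-0.055,0]]'>/dev/null
python3 -c "
from h import *
togo(.5665,-.032,.22,-169)
togo(.5665,-.18,.22,-169)
c=cam('scene','s1.png')
import cv2
cv2.imwrite('pics/s1c.png',cv2.resize(c['pixels'][160:260,260:420],None,fx=5,fy=5,interpolation=cv2.INTER_CUBIC))"
```

```text
time: 12.92
tool_pos: [0.5353, 0.1314, 0.209]
ee_rot: [0.0, 0.636, 0.772, 0.0]
wrist_force: [0.8, 0.0, 0.9]
width: 0.0857
grip_force: 0.0
t 13.93 tcp [0.5353 0.1314 0.2345] head -179.47 q6 -1.47 F [-0.3 -0.   0.1] w 0.0854 grip 0.0 
 togo units [-1.485 -8.182  0.725] spin -0.0581 tilt [ 0.001 -0.    -1.   ]
t 13.93 tcp [0.5353 0.1314 0.2345] head -179.47 q6 -1.47 F [-0.3 -0.   0.1] w 0.0854 grip 0.0 
 togo units [ -1.416 -15.582   0.725] spin -0.0581 tilt [ 0.001 -0.    -1.   ]
```

View pics/s1c.png

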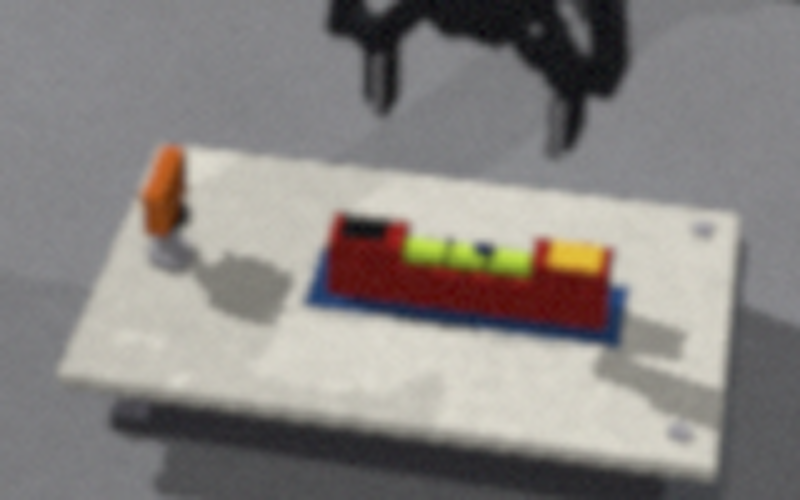

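```bash
python3 -m handwheel '[[0,0,0,-0.058,0],[0.1,-1,0,0,0],[0.1,-1,0,0,0],[0.1,-1,0,0,0],[0.1,-1,0,0,0],[0.1,-1,0,0,0],[0.1,-1,0,0,0],[0.1,-1,0,0,0]]'>/dev/null
python3 -m handwheel '[[0.1,-1,0,0,0],[0.1,-1,0,0,0],[0.1,-1,0,0,0],[0.1,-1,0,0,0],[0.1,-1,0,0,0],[0.1,-1,0,0,0],[0.1,-1,0,0,0],[0.1,-1,0,0,0]]'>/dev/null
python3 -c "
from h import *
togo(.5665,-.032,.164,-169)
a=cam('top','t2.png');b=cam('scene','s2.png')
f=lambda i:cv2.resize(i,None,fx=8,fy=8,interpolation=cv2.INTER_CUBIC)
cv2.imwrite('pics/c2.png',np.vstack([f(a['pixels'][175:212,225:325]),f(b['pixels'][198:232,320:420])]))"
```

```text
t 15.97 tcp [ 0.5612 -0.1704  0.2337] head -169.36 q6 -2.17 F [ 0.7 -0.2 -0.3] w 0.0853 grip 0.0 
 togo units [-1.537  6.753  3.483] spin -0.002 tilt [ 0.e+00 -1.e-04 -1.e+00]
```

View pics/c2.png

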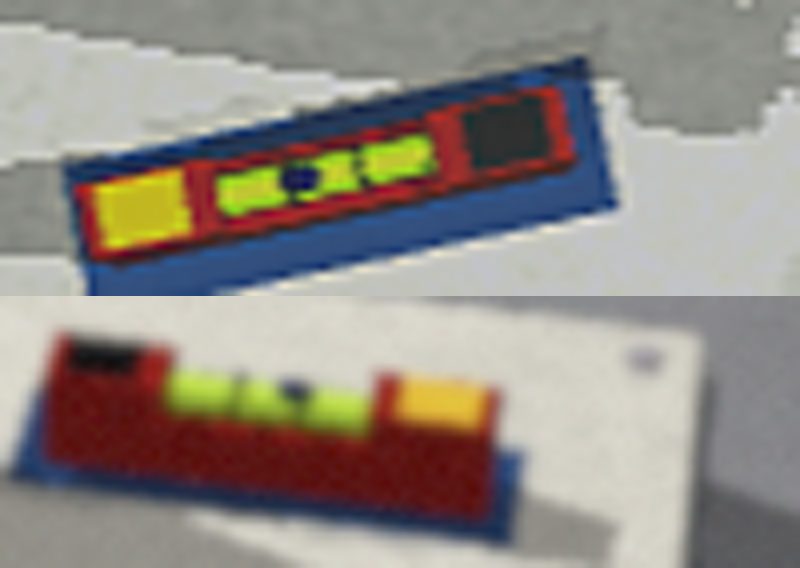

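```bash
python3 -m handwheel '[[-0.2,0.9,0,-0.002,0],[-0.2,0.9,0,0,0],[-0.2,0.9,0,0,0],[-0.2,0.9,0,0,0],[-0.2,0.9,0,0,0],[-0.2,0.9,0,0,0],[-0.2,0.9,0,0,0],[-0.14,0.45,0,0,0]]'>/dev/null
python3 -m handwheel '[[0,0,0.5,0,0],[0,0,0,0,0]]'>/dev/null
python3 -c "
from h import *
togo(.5665,-.032,.164,-169)
c=cam('scene');u,v=comp(mask(c,'orange'),(280,305,180,220));print(np.median(pts(c,u,v),0))
"
```

```text
t 17.32 tcp [ 0.5651 -0.031   0.2224] head -169.01 q6 -1.94 F [-0.8 -0.6  0. ] w 0.0853 grip 0.0 
 togo units [-0.068 -0.065  2.921] spin -0.0 tilt [-2.5e-03 -2.0e-04 -1.0e+00]
[ 0.58245391 -0.02684817  0.11904163]
```

```bash
python3 -m handwheel '[[-0.07,-0.06,0.4,0,0],[0,0,0.8,0,0],[0,0,0.8,0,0],[0,0,0.6,0,0],[0,0,0.3,0,0],[0,0,0,0,0]]' 40
python3 -m handwheel '[[0,0,0,0,120],[0,0,0,0,200],[0,0,0,0,255],[0,0,0,0,255],[0,0,0,0,255],[0,0,0,0,255],[0,0,0,0,255]]' 40
python3 -c "
from h import *
togo(.5665,-.032,.164,-169)"
```

```text
time: 18.12
tool_pos: [0.5671, -0.0315, 0.1651]
ee_rot: [-0.0, -0.096, 0.995, 0.0]
wrist_force: [-0.3, 1.2, 0.4]
width: 0.0857
grip_force: 0.0
time: 19.0
tool_pos: [0.5671, -0.03, 0.1661]
ee_rot: [0.0, -0.095, 0.995, 0.002]
wrist_force: [-1.3, 5.9, 3.8]
width: 0.0133
grip_force: 43.0
t 19.0 tcp [ 0.5671 -0.03    0.1661] head -169.04 q6 -1.94 F [-1.3  5.9  3.8] w 0.0133 grip 43.0 
 togo units [ 0.046 -0.092  0.107] spin -0.0002 tilt [-2.0e-04  3.1e-03 -1.0e+00]
```

```bash
python3 -m handwheel '[[0,0.08,-0.03,0,255],[0,0,-0.015,0.053,255],[0,0,-0.015,0.053,255],[0,0,-0.015,0.053,255],[0,0,-0.015,0.053,255],[0,0,-0.015,0.053,255],[0,0,-0.015,0.053,255]]'
python3 -m handwheel '[[0,0,-0.015,0.053,255],[0,0,-0.015,0.053,255],[0,0,-0.015,0.053,255],[0,0,-0.015,0.053,255],[0,0,-0.015,0.053,255],[0,0,-0.015,0.053,255],[0,0,0,0.026,255],[0,0,0,0,255]]'
python3 -c "
from h import *
togo(.5665,-.032,.164,-169+-119)"
```

```text
time: 19.88
tool_pos: [0.5664, -0.031, 0.168]
ee_rot: [-0.0, 0.394, 0.919, -0.001]
wrist_force: [-0.6, -1.6, 1.3]
width: 0.0129
grip_force: 42.7
time: 20.88
tool_pos: [0.5647, -0.031, 0.1699]
ee_rot: [-0.001, 0.81, 0.587, -0.003]
wrist_force: [-5.2, -1.8, 4.7]
width: 0.0133
grip_force: 43.1
t 20.88 tcp [ 0.5647 -0.031   0.1699] head 71.87 q6 0.14 F [-5.2 -1.8  4.7] w 0.0133 grip 43.1 
 togo units [-0.019  0.101  0.294] spin -0.0007 tilt [-0.0054 -0.0024 -1.    ]
```

```bash
python3 -m handwheel '[[0,0,0,0,150],[0,0,0,0,0],[0,0,0,0,0],[0,0,0,0,0],[0,0,-0.5,0,0],[0,0,-0.9,0,0],[0,0,-1,0,0],[0,0,-0.8,0,0]]'
python3 -m handwheel '[[-0.9,0.3,0,0,0],[-0.9,0.3,0,0,0],[-0.9,0.3,0,0,0],[-0.9,0.3,0,0,0],[-0.9,0.3,0,0,150],[-0.9,0.3,0,0,255],[-0.9,0.3,0,0,255],[-0.8,0.2,0,0,255]]'>/dev/null
cat >> h.py <<'E'
def bubble(c,lev,yaw,zt=.102):
    "profile along the level's axis: vial ends, pads and bubble, mm from lev toward +y(yellow)"
    ey=np.array([-np.sin(yaw),np.cos(yaw)]);ex=np.array([ey[1],-ey[0]])
    s=np.arange(-75,75.1,.5);T=np.array(c['extrinsics'])
    rows=[]
    for w in np.arange(-5,5.1,1):
        P=np.c_[np.array(lev)+np.outer(s,ey)/1000+w/1000*ex,np.full(len(s),zt),np.ones(len(s))]@T.T
        u=c['fx']*P[:,0]/P[:,2]+c['cx'];v=c['fy']*P[:,1]/P[:,2]+c['cy']
        rows.append(cv2.remap(c['pixels'],u.astype(np.float32)[None],v.astype(np.float32)[None],cv2.INTER_LINEAR)[0])
    return s,np.array(rows)
E
cat > look.py <<'E'
from h import *
import sys
n=sys.argv[1];c=cam(n)
s,r=bubble(c,(.535,.131),np.radians(11.2))
g=r[...,1].mean(0)
cv2.imwrite('pics/strip_%s.png'%sys.argv[2],cv2.resize(r,None,fx=2.6,fy=14,interpolation=cv2.INTER_CUBIC))
h=cv2.cvtColor(r,cv2.COLOR_BGR2HSV).astype(int)
Y=((h[...,0]>18)&(h[...,0]<29)&(h[...,1]>140)&(h[...,2]>120)).mean(0)
K=(r.max(-1)<80).mean(0)*(s<-35)
G=((h[...,0]>=29)&(h[...,0]<45)&(h[...,1]>120)).mean(0)
dk=np.clip(1-g/np.percentile(g[np.abs(s)<30],85),0,None)
B=((h[...,0]>100)&(h[...,0]<135)&(h[...,1]>90)&(r[...,1]<90)).mean(0)*(abs(s)<33)
cm=lambda w:round(float((w*s).sum()/max(w.sum(),1e-9)),1)
e=s[(G>.4)];print('yellow',cm(Y),'black',cm(K),'mid',(cm(Y)+cm(K))/2,'green ends',e.min() if len(e) else 0,e.max() if len(e) else 0,'bubble',cm(B),round(B.sum(),1))
print('dark profile from -30:',(dk[(abs(s)<=30)][::4]*100).astype(int))
E
python3 look.py top a
python3 -c "
from h import *
togo(.535-.191*.056,.131+.982*.056,.235,101)"
```

```text
time: 21.88
tool_pos: [0.5673, -0.03, 0.2354]
ee_rot: [0.001, 0.81, 0.587, 0.001]
wrist_force: [0.4, -1.7, 0.5]
width: 0.0851
grip_force: 0.0
yellow 53.0 black -55.3 mid -1.1499999999999986 green ends -31.5 67.5 bubble -3.7 9.6
dark profile from -30: [21  7  2  3  3  3  1  0  0 16 46 66 65 62 62 61 33  7  0  0 24 41 26  3
  0  0  2  4  3  1  0]
t 22.93 tcp [ 0.5664 -0.1825  0.2339] head 71.78 q6 -0.11 F [ 1.2 -1.7  0.4] w 0.0045 grip 0.0 
 togo units [16.843 -7.761 -0.101] spin -0.1623 tilt [ 1.0e-04 -2.3e-03 -1.0e+00]
```

```bash
python3 -m handwheel '[[0,0,0,-0.054,255],[0,0,0,-0.054,255],[0,0,0,-0.054,255],[0.9,0.07,0,0,255],[0.9,0.07,0,0,255],[0.9,0.07,0,0,255],[0.9,0.07,0,0,255],[0.9,0.07,0,0,255]]'>/dev/null
python3 -m handwheel '[[0.9,0.07,0,0,255],[0.9,0.07,0,0,255],[0.9,0.07,0,0,255],[0.9,0.07,0,0,255],[0.9,0.07,0,0,255],[0.9,0.07,0,0,255],[0.9,0.07,0,0,255],[0.9,0.07,0,0,255]]'>/dev/null
python3 -m handwheel '[[0.9,0.07,0,0,255],[0.9,0.07,0,0,255],[0.9,0.07,0,0,255],[0.9,0.07,0,0,255],[0.9,0.07,0,0,255],[0.9,0.07,0,0,255],[0.5,0.1,0,0,255],[0,0,0,0,255]]'>/dev/null
python3 -c "
from h import *
togo(.535-.191*.055,.131+.982*.055,.18,101)"
```

```text
t 25.93 tcp [0.5274 0.1724 0.2338] head 101.08 q6 -0.0 F [-0.7 -0.5  0.6] w 0.0 grip 0.0 
 togo units [ 0.647 -0.02   2.69 ] spin 0.0004 tilt [ 1.e-04 -3.e-04 -1.e+00]
```

Contact is expected at TCP z ≈ 0.175.

```bash
python3 -m handwheel '[[0.65,0,0.4,0,255],[0,0,0.8,0,255],[0,0,0.8,0,255],[0,0,0.5,0,255],[0,0,0.1,0,255],[0,0,0,0,255]]'
python3 -m handwheel '[[0,0,0.1,0,255],[0,0,0.1,0,255],[0,0,0,0,255],[0,0,0,0,255]]'
```

```text
time: 26.68
tool_pos: [0.525, 0.1844, 0.1818]
ee_rot: [0.0, 0.636, 0.772, -0.0]
wrist_force: [0.6, 0.9, -0.1]
width: -0.0001
grip_force: 0.0
time: 27.18
tool_pos: [0.5249, 0.1845, 0.178]
ee_rot: [0.0, 0.636, 0.772, 0.0]
wrist_force: [-0.4, 0.3, 0.6]
width: 0.0001
grip_force: 0.0
```

```bash
python3 -m handwheel '[[0,0,0.1,0,255],[0,0,0,0,255]]'; python3 -m handwheel '[[0,0,0.08,0,255],[0,0,0,0,255]]'; python3 -m handwheel '[[0,0,0.05,0,255],[0,0,0,0,255],[0,0,0,0,255]]'
```

```text
time: 27.42
tool_pos: [0.5247, 0.1845, 0.1757]
ee_rot: [-0.0, 0.636, 0.772, -0.0]
wrist_force: [-0.1, 0.7, -0.2]
width: -0.0005
grip_force: 0.0
time: 27.68
tool_pos: [0.525, 0.1844, 0.1746]
ee_rot: [0.0, 0.636, 0.772, -0.0]
wrist_force: [-0.7, -0.1, 3.6]
width: -0.0004
grip_force: 1.7
time: 28.05
tool_pos: [0.525, 0.1843, 0.1745]
ee_rot: [0.001, 0.636, 0.772, 0.0]
wrist_force: [-1.3, -1.9, 8.7]
width: 0.0003
grip_force: 4.4
```

```bash
python3 -m handwheel '[[0,0,0.04,0,255],[0,0,0,0,255],[0,0,0,0,255],[0,0,0,0,255],[0,0,0,0,255],[0,0,0,0,255],[0,0,0,0,255],[0,0,0,0,255]]'; python3 -m handwheel '[[0,0,0,0,255],[0,0,0,0,255],[0,0,0,0,255],[0,0,0,0,255],[0,0,0,0,255],[0,0,0,0,255],[0,0,0,0,255],[0,0,0,0,255]]'
python3 -m handwheel '[[0,0,0,0,255],[0,0,0,0,255],[0,0,0,0,255],[0,0,0,0,255],[0,0,0,0,255],[0,0,0,0,255],[0,0,0,0,255],[0,0,0,0,255]]' >/dev/null
python3 - <<'E'
from h import *
a=cam('top','t3.png');b=cam('scene','s3.png')
f=lambda i:cv2.resize(i,None,fx=8,fy=8,interpolation=cv2.INTER_CUBIC)
cv2.imwrite('pics/c3.png',np.vstack([f(a['pixels'][175:212,225:325]),f(b['pixels'][196:232,320:420])]))
E
python3 look.py top b;python3 look.py scene c
```

```text
time: 29.05
tool_pos: [0.525, 0.1843, 0.1745]
ee_rot: [0.001, 0.636, 0.772, 0.0]
wrist_force: [-2.7, -1.8, 13.6]
width: 0.0004
grip_force: 6.6
time: 30.05
tool_pos: [0.525, 0.1843, 0.1745]
ee_rot: [0.001, 0.636, 0.772, 0.0]
wrist_force: [-3.7, -2.7, 13.9]
width: -0.0001
grip_force: 6.6
yellow 7.3 black -55.3 mid -24.0 green ends -31.5 33.0 bubble 1.0 9.1
dark profile from -30: [11  0  0  0  1  1  0  0  0 18 30 28 25 44 58 66 70 66 43 14 25 39 31 10
  2  0  3  5  5  2  0]
yellow 67.6 black -54.5 mid 6.549999999999997 green ends 0 0 bubble 0.0 0.0
dark profile from -30: [29 13  2  0  0  0  0  0  1  4  8 10  8  9 12 16 16 15 13 10  9  9  9  6
  3  2  1  1  1  1  3]
```

View pics/c3.png

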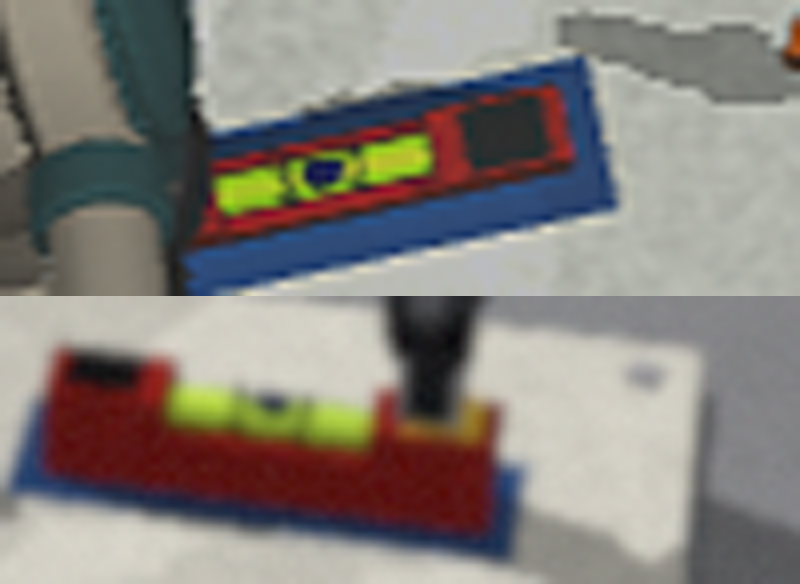

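```bash
python3 -c "
from h import *
s=observe();print(s['time'],s['wrist_force'],abs(s['joint_velocities']).max());print(finish_job())"
```

```text
31.25 [-3.02140903 -1.33290233 13.02319195] 0.0013604894678277517
the job is handed in; nothing more can be done
None
```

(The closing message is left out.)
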